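# Weigh the short jar wedged between two tall ones

### The arm

A 6-joint arm with a two-finger parallel gripper is mounted at the origin on a cart in front of the work surface, level with it; the furniture and walls round the work are solid. World frame = base frame: x ahead of the robot, y to its left, z up, the work surface at z = 0. Lengths are in m, angles in rad, forces in N, time in s.
With the tool pointing down it reaches from about 0.25 to 0.8 m from the base axis. Payload 3.9 kg.
Tool frame: the origin (TCP) lies at the very end of the fingers, on their centre line; the grasp point (between the pads) lies arm.grip_point_offset behind it (arm.grip_point_offset is the distance from the TCP to the grasp point, in m); z points along the fingers, y is the direction in which the jaws open and shut (so a half turn about z gives the same grasp; the last joint's range is limited). The gripper opens to 85 mm and grips with 20 to 120 N. Pads are 22 mm wide; open, the fingers measure 114 mm over their backs; the gripper's body (76 mm by 85 mm) begins 54 mm behind the grasp point. The pads swing forward as they close: fully open they stand 13 mm farther back than shut.
Start: joints at [-1.21, 0.26, -0.138, 1.173, 0, 1.571], TCP at [0.185, -0.491, 0.231] pointing down, gripper open.
Joint ranges: [-2.78, 2.78], [-0.83, 1.72], [-1.28, 1.37], [-1.9, 2.12], [-1.57, 1.48], [-3.14, 3.14]. Speed limits (rad/s): [2.57, 2.57, 3.14, 3.14, 3.14, 3.14].

### API

Orientations are given as a unit quaternion [x, y, z, w].
In Python, from rig import arm gives the robot as it stands. The module is installed in compiled form; this text tells all that it offers.
- The arm moves only by the tool servo_tool, never from a script. Its argument "steps" is text: rows parted by semicolons, each of 7 numbers parted by spaces: the shift along the tool's x, y, z scaled (see below), then the turn, a rotation vector about the tool's x, y, z scaled (see below), then the finger opening in mm, from 0 to 85.4. In form: tx ty tz rx ry rz fingers; .... A call has 1 to 20 rows; each row shifts and turns the commanded pose from where the row before left it, along the tool's axes as they then stand; what a row does not reach is not made up. The controller multiplies each number of a shift by 2.5 cm and each number of a turn by 0.5 rad. A row lasts 1/8 s, in which the tool goes at most 62.5 mm and 10.7 degrees, less where a joint would pass 70% of its speed; a pose out of reach is approached as far as the arm can. A call with a number of a shift or a turn outside -1 to 1 is refused whole. A call with a gripper value outside its range is refused whole. The fingers move at their own pace and stop on an object; "force" is the grip in N (left out, the last holds). Time passes only in rows, so rows that do not move let the fingers close. It gives the time, the measured TCP pose, the force and the opening at its end, in the units of the state.
- arm.state(): the state, without advancing time (a new reading comes with each control period).
- arm.read_camera(name): name is "scene" or "top" or "wrist"; returns a dict with "image" (420x560x3 uint8, red, green, blue), "K" (3x3 intrinsics, pixels), "world_from_camera" (4x4, takes a point from camera to world coordinates). Camera axes: x right, y up, looking along -z (the intrinsics and any distortion apply to the point x, -y, -z); pixel columns grow to the right and rows downward; lengths in m; the calibration is good to about 2 mm. The wrist camera is an equidistant fisheye: a pixel r from the principal point sees the ray r / f radians off the axis. A picture is of the moment at which its call begins. There is no depth.
- arm.job_done(): hands the job in, once; it reports no verdict.
Trained networks look in a picture, given as the dict that the camera call returned (one of the last four; its "shot" number tells which), for a name from the list of things; names that differ only in an ending like _2 or _b are one class to them, and where a whole thing is asked for, a point or a joint stands for the part that bears it (a point fixed in the world has none). Each returns a list of dicts, best first, with "score" (0 to 1); they miss things now and then, are a little off and sometimes report something else, mostly with a low value. They report only what shows in the picture. A call takes as long as a camera call. They do not tell look-alikes from the thing itself.
- arm.regions_of(thing, picture): "mask" (420x560 bool, what is visible of it) and "at" ([column, row] in pixels, amid what is visible of it).
The state is a dict: "t": time; "joints": joint angles; "dq": joint speeds; "joint_efforts": joint torques, N m; "position": TCP position; "tcp_rot": TCP orientation; "contact_force": force on the tool from outside, world axes, zero at the start; "ft_torque": the same for the moment, N m; "width": finger opening in m.
Only numpy, scipy, OpenCV 4.12 (cv2) and the standard library are available. Lean on these libraries where they do the work, as an engineer would, in place of code of your own. Each camera call takes 0.05 s, during which the arm holds its last target.

### The job

The short white-lidded jar is hemmed in between two tall jars in the spice tray and has to go on the kitchen scale. First stand both tall jars aside on the bare wooden board, then stand the short jar upright in the middle of the scale's steel pan, and only after that put each tall jar back upright where it stood in the tray. Keep the jars upright throughout and do not disturb the butter, the pastry rings or the pepper mill; let go of everything at the end.

Things in the scene. Friction and masses are not known exactly. Their poses are not given: they have to be found in the camera images.
- short_jar_mid (a point): centre of the short jar: round, 40 mm across, 72 mm high, white lid (lid 38 mm across, top 23 mm), white and blue label, about 0.09 kg; stands upright midway between the two tall jars. Point half-way up (36 mm above its foot) on its axis; its z axis points up. Graspable round the body from above once its neighbours are gone
- pink_jar_mid (a point): centre of the taller, wider of the two tall jars: round, 59 mm across, 140 mm high, pink with a grey lid (54 mm across, top 22 mm), about 0.26 kg; stands upright at one end of the tray. Point half-way up (70 mm above its foot) on its axis; z axis up. Grasp round the body or lid from above, across the tray's length
- dark_jar_mid (a point): centre of the other tall jar: round, 53 mm across, 118 mm high, black lid (50 mm across, top 18 mm) and black label, about 0.12 kg; stands upright at the other end of the tray. Point half-way up (59 mm above its foot) on its axis; z axis up. Grasp round the body or lid from above, across the tray's length
- spice_tray: shallow brown wooden tray, fixed to the worktop, 222 mm long (its x axis) by 94 mm wide (y), floor 6 mm above the worktop, rim 20 mm high and 7 mm thick. Origin at the centre of its underside, z up. The three jars stand in a row along its x axis, centres 64 mm apart, the short one in the middle; which tall jar is at which end varies
- board: bare flat cutting board of light wood, fixed to the worktop, 200 mm long (x) by 116 mm wide (y), 14 mm thick, with a thin dark line near its edge; the side area. Origin at the centre of its underside, z up
- pan (a point): centre of the flat top of the round steel pan (112 mm across, top 34 mm above the worktop) of the flat white kitchen scale, which is fixed to the worktop, 165 mm long (x) by 118 mm wide (y), with a blank dark display at its -x end; the pan's centre is 18 mm toward +x from the scale's middle; nothing moves; z up
- butter_stick: wrapped butter stick lying flat, 33 x 120 x 32 mm, long along its y; loose bystander, to be left alone. Origin at the centre of its underside
- plain_ring: plain round steel pastry ring, 71 mm across, 30 mm high; loose bystander, to be left alone. Origin at the centre of its underside
- fluted_ring: fluted steel pastry ring, 55 mm across, 30 mm high; loose bystander, to be left alone. Origin at the centre of its underside
- mill: black pepper mill standing upright, 52 mm across, 184 mm high; loose bystander, to be left alone. Origin at the centre of its underside
Things that resemble listed ones, but are neither listed nor needed, are in the scene too. What is shaped like the part that bears dark_jar_mid but green or purple is not meant.

How it is judged:
On the way, in this order (a step that is already met when the one before it is completed fails the run):
1. both tall jars stand released and upright on the board while the short jar is still in its place in the tray (x of pink_jar_mid in the frame of board between -0.095 and 0.095 m and y of pink_jar_mid in the frame of board between -0.053 and 0.053 m and z of pink_jar_mid in the frame of board between 0.078 and 0.09 m and angle between each of pink_jar_mid, dark_jar_mid's own z axis and vertical below 0.1 rad and linear speed of each of pink_jar, dark_jar below 0.02 m/s and contact force between the fingers and pink_jar below 0.1 N and x of dark_jar_mid in the frame of board between -0.095 and 0.095 m and y of dark_jar_mid in the frame of board between -0.053 and 0.053 m and z of dark_jar_mid in the frame of board between 0.067 and 0.079 m and contact force between the fingers and dark_jar below 0.1 N and distance of short_jar_mid from where it was at the start of the episode below 0.02 m), for 0.2 s.
2. the short jar stands released and upright in the middle of the scale's pan while both tall jars still stand on the board (horizontal distance between short_jar_mid and pan below 0.015 m and z of short_jar_mid in the frame of pan between 0.031 and 0.041 m and angle between each of short_jar_mid, pink_jar_mid, dark_jar_mid's own z axis and vertical below 0.1 rad and linear speed of each of short_jar, pink_jar, dark_jar below 0.02 m/s and contact force between the fingers and short_jar below 0.1 N and x of pink_jar_mid in the frame of board between -0.095 and 0.095 m and y of pink_jar_mid in the frame of board between -0.053 and 0.053 m and z of pink_jar_mid in the frame of board between 0.078 and 0.09 m and contact force between the fingers and pink_jar below 0.1 N and x of dark_jar_mid in the frame of board between -0.095 and 0.095 m and y of dark_jar_mid in the frame of board between -0.053 and 0.053 m and z of dark_jar_mid in the frame of board between 0.067 and 0.079 m and contact force between the fingers and dark_jar below 0.1 N), for 0.2 s.
At the end, for the whole second after the job is handed in: The short jar stands upright on the scale's pan, its axis within 15 mm of the pan's centre; each tall jar stands upright within 15 mm of where it stood at the start; all released and at rest (horizontal distance between short_jar_mid and pan below 0.015 m and z of short_jar_mid in the frame of pan between 0.031 and 0.041 m and angle between each of short_jar_mid, pink_jar_mid, dark_jar_mid's own z axis and vertical below 0.1 rad and linear speed of each of short_jar, pink_jar, dark_jar below 0.02 m/s and contact force between the fingers and short_jar below 0.1 N and distance of each of pink_jar_mid, dark_jar_mid from where it was at the start of the episode below 0.015 m and contact force between the fingers and pink_jar below 0.1 N and contact force between the fingers and dark_jar below 0.1 N); the robot touches nothing.
It fails at once if a jar is tipped over (more than 0.6 rad) (angle between any of pink_jar_mid, dark_jar_mid, short_jar_mid's own z axis and vertical above 0.6 rad).
It fails at once if the butter, a pastry ring or the pepper mill is disturbed (moved more than 25 mm) (distance of any of butter_stick, plain_ring, fluted_ring, mill from where it was at the start of the episode above 0.025 m).
It also fails if it takes over 109 s, if anything falls off the work surface, if the arm or the gripper's body presses on something with over 40 N, if the wrist force passes 120 N, or if a joint passes its speed limit or range.

## Working session

There is one attempt and no reset: what is moved stays moved. The work goes in short steps, Python scripts to look and compute and a tool call to move; the robot and the scene stay as the last step left them, time stands still between calls to the robot, and variables do not carry over. Pictures are saved under pics/ and viewed, and the job is handed in when it is done.

Besides the shell and the picture viewer there is one more tool, called after "Request:" as name(argument=value, ...) on one line, values as JSON. servo_tool: Moves the arm, as the interface text tells. Its arguments: {"type":"object","properties":{"steps":{"type":"string"},"force":{"type":"number"}},"required":["steps"]}

```bash
mkdir -p pics
cat > h.py <<'E'
import numpy as np, cv2
from rig import arm
def save(p,n): cv2.imwrite('pics/'+n+'.png', cv2.cvtColor(p['image'],cv2.COLOR_RGB2BGR))
def ray(p,px):
    K=p['K'];T=p['world_from_camera']
    d=np.array([(px[0]-K[0,2])/K[0,0],-(px[1]-K[1,2])/K[1,1],-1.]);
    return T[:3,3],T[:3,:3]@d
def onz(p,px,z):
    o,d=ray(p,px); return o+d*(z-o[2])/d[2]
def proj(p,X):
    K=p['K'];T=np.linalg.inv(p['world_from_camera']);c=T[:3,:3]@np.array(X)+T[:3,3]
    return np.array([K[0,2]+K[0,0]*c[0]/-c[2],K[1,2]+K[1,1]*-c[1]/-c[2]])
E
python3 - <<'E'
from h import *
for n in ['scene','top']:
    p=arm.read_camera(n); save(p,n+'0'); print(n,p['K'].tolist(),np.round(p['world_from_camera'],3).tolist(),[k for k in p])
    for t in ['short_jar_mid','pink_jar_mid','dark_jar_mid','spice_tray','board','pan','butter_stick','plain_ring','fluted_ring','mill']:
        try: print(t,[(round(r['score'],2),np.round(r['at']).tolist(),int(r['mask'].sum())) for r in arm.regions_of(t,p)][:4])
        except Exception as e: print(t,e)
print(arm.state(),arm.grip_point_offset)
E
```

```text
scene [[455.4030784879668, 0.0, 283.44714842947207], [0.0, 455.4030784879668, 204.2708543550341], [0.0, 0.0, 1.0]] [[0.881, 0.327, -0.342, 0.217], [-0.473, 0.62, -0.626, -0.756], [0.007, 0.713, 0.701, 0.927], [0.0, 0.0, 0.0, 1.0]] ['image', 'K', 'world_from_camera', 'shot']
short_jar_mid [(0.91, [265.0, 243.0], 384)]
pink_jar_mid [(0.85, [290.0, 220.0], 1080), (0.49, [231.0, 214.0], 1964)]
dark_jar_mid [(0.67, [284.0, 136.0], 592), (0.56, [243.0, 248.0], 805), (0.56, [276.0, 178.0], 665)]
spice_tray [(0.58, [261.0, 258.0], 1407)]
board [(0.87, [279.0, 311.0], 3755)]
pan [(0.92, [232.0, 215.0], 1969)]
butter_stick [(0.8, [315.0, 214.0], 568)]
plain_ring [(0.69, [348.0, 229.0], 397), (0.54, [289.0, 222.0], 1078)]
fluted_ring [(0.57, [363.0, 269.0], 334)]
mill [(0.96, [310.0, 160.0], 805)]
top [[400.2535323396082, 0.0, 279.8513165627966], [0.0, 400.2535323396082, 213.9565580612525], [0.0, 0.0, 1.0]] [[-0.027, 0.998, -0.049, 0.558], [-0.999, -0.028, -0.033, -0.012], [-0.034, 0.048, 0.998, 1.148], [0.0, 0.0, 0.0, 1.0]] ['image', 'K', 'world_from_camera', 'shot']
short_jar_mid [(0.73, [314
[... 418 characters left out ...]
, 148.0], 466)]
{'t': 1.1, 'joints': array([-1.21000642e+00,  2.60004267e-01, -1.38101239e-01,  1.17272639e+00,
        5.12340331e-06,  1.57081362e+00]), 'dq': array([ 0.0008139 ,  0.00141424,  0.00035662, -0.00059656,  0.0007165 ,
        0.00057347]), 'joint_efforts': array([ 3.46256584e-04, -4.05624139e+01,  2.54240853e+01,  1.11534864e-03,
       -3.71709111e-04,  5.05815422e-06]), 'position': array([ 0.18532595, -0.49117883,  0.2313016 ]), 'tcp_rot': array([ 9.83774458e-01,  1.79409629e-01, -6.71182850e-07, -1.79571560e-05]), 'contact_force': array([-0.26603707,  0.33516968,  0.2215394 ]), 'ft_torque': array([-0.01018003,  0.01395095, -0.0262007 ]), 'width': 0.08541554797527011} 0.0187
```

Run:
```python
import cv2
a=cv2.imread('pics/scene0.png')[110:350,170:420]; cv2.imwrite('pics/scene0c.png',cv2.resize(a,None,fx=2.5,fy=2.5,interpolation=cv2.INTER_CUBIC)[:600,:800])
a=cv2.imread('pics/top0.png')[100:320,160:440]; cv2.imwrite('pics/top0c.png',cv2.resize(a,None,fx=2.7,fy=2.7,interpolation=cv2.INTER_CUBIC))
```

```text
(no output)
```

View pics/scene0c.png

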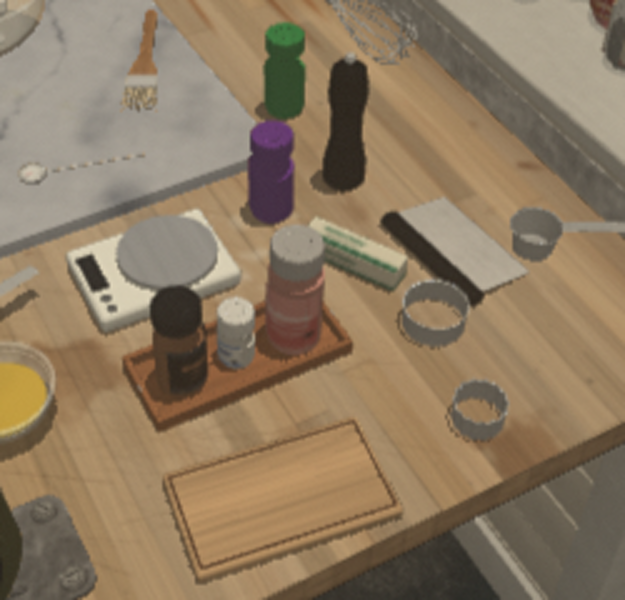

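View pics/top0c.png

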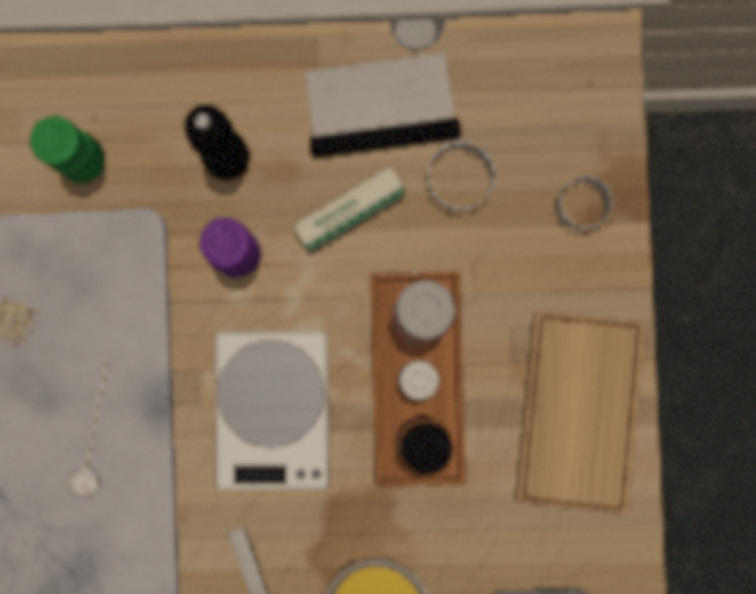

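View pics/top0.png

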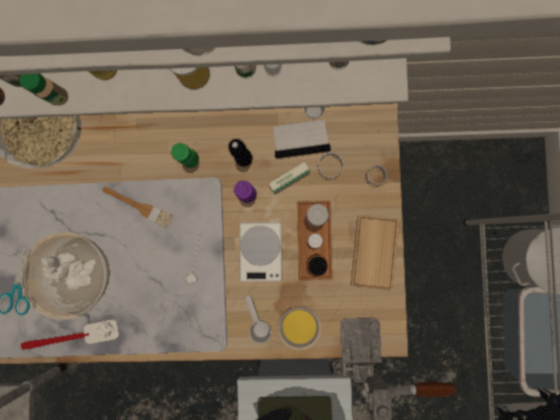

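```bash
cat >> h.py <<'E'
from scipy.optimize import minimize
def cyl(p,x,y,segs):
    m=np.zeros((420*4,560*4),np.uint8)
    a=np.linspace(0,2*np.pi,40)
    for r,z0,z1 in segs:
        P=[proj(p,[x+r*np.cos(t),y+r*np.sin(t),z]) for z in (z0,z1) for t in a]
        cv2.fillConvexPoly(m,cv2.convexHull(np.round((np.array(P)+.5)*4).astype(np.int32)),1)
    return cv2.resize(m.astype(np.float32),(560,420),interpolation=cv2.INTER_AREA)
def segs(j,base):
    R,H,r,h={'short':(.02,.072,.019,.023),'pink':(.0295,.14,.027,.022),'dark':(.0265,.118,.025,.018)}[j]
    return [(R,base,base+H-h),(r,base+H-h,base+H)]
def fitcyl(p,mask,x0,sg):
    M=mask.astype(np.float32)
    def c(v):
        m=cyl(p,v[0],v[1],sg); return -np.minimum(m,M).sum()/np.maximum(m,M).sum()
    r=minimize(c,x0,method='Nelder-Mead',options=dict(initial_simplex=[x0,[x0[0]+.01,x0[1]],[x0[0],x0[1]+.01]],xatol=2e-4,fatol=1e-4))
    return r.x,-r.fun
def rect(p,mask,z):
    c,_=cv2.findContours(mask.astype(np.uint8),cv2.RETR_EXTERNAL,cv2.CHAIN_APPROX_NONE)
    c=max(c,key=cv2.contourArea)[:,0,:]
    W=np.array([onz(p,q,z)[:2] for q in c])
    (cx,cy),(w,h),a=cv2.minAreaRect((W*1000).astype(np.float32)); return cx,cy,w,h,a
E
python3 - <<'E'
from h import *
want={'scene':{'short':(265,243),'pink':(290,220),'dark':(243,248)},'top':{'short':(314,240),'pink':(317,210),'dark':(318,266)}}
for n in ['scene','top']:
    p=arm.read_camera(n); img=p['image'].copy()
    for j in ['short','pink','dark']:
        rs=arm.regions_of(j+'_jar_mid',p)
        top={'short':.078,'pink':.146,'dark':.124}[j]
        rs=[r for r in rs if np.hypot(*(np.array(r['at'])-want[n][j]))<20]
        if not rs: print(n,j,'miss'); continue
        m=rs[0]['mask']; x0=onz(p,rs[0]['at'],top/2)[:2]
        print(n,j,fitcyl(p,m,x0,segs(j,.006)))
        img[m]=img[m]//2+np.array([0,100,0],np.uint8)
    for t,z in [('spice_tray',.02),('board',.014),('pan',.034)]:
        r=arm.regions_of(t,p)[0]; print(n,t,np.round(rect(p,r['mask'],z),1)); 
        c,_=cv2.findContours(r['mask'].astype(np.uint8),0,1); cv2.drawContours(img,c,-1,(255,0,0),1)
    cv2.imwrite(f'pics/m_{n}.png',cv2.resize(img[110:350,170:420] if n=='scene' else img[100:320,160:440],None,fx=2.5,fy=2.5)[:,:,::-1][:600,:800])
E
```

```text
scene short (array([ 0.53981715, -0.06272522]), np.float64(0.8101558089256287))
scene pink (array([ 0.60501396, -0.06854867]), np.float64(0.8940134048461914))
scene dark (array([ 0.47607819, -0.06691476]), np.float64(0.8913374543190002))
scene spice_tray [535.6 -78.3 107.8 224.   87.6]Traceback (most recent call last):
  File "<stdin>", line 14, in <module>
IndexError: list index out of range
```

Run:
```python
from h import *
want={'scene':{'short':(265,243),'pink':(290,220),'dark':(243,248)},'top':{'short':(314,240),'pink':(317,210),'dark':(318,266)}}
for n in ['scene','top']:
    p=arm.read_camera(n); img=p['image'].copy()
    for j in (['short','pink','dark'] if n=='top' else []):
        rs=arm.regions_of(j+'_jar_mid',p)
        top={'short':.078,'pink':.146,'dark':.124}[j]
        rs=[r for r in rs if np.hypot(*(np.array(r['at'])-want[n][j]))<20]
        if not rs: print(n,j,'miss'); continue
        m=rs[0]['mask']; x0=onz(p,rs[0]['at'],top/2)[:2]
        print(n,j,fitcyl(p,m,x0,segs(j,.006)))
        img[m]=img[m]//2+np.array([0,100,0],np.uint8)
    for t,z in [('spice_tray',.02),('board',.014),('pan',.034)]:
        r=arm.regions_of(t,p)
        if not r: print('miss',t); continue
        r=r[0]; print(n,t,np.round(rect(p,r['mask'],z),1)); 
        c,_=cv2.findContours(r['mask'].astype(np.uint8),0,1); cv2.drawContours(img,c,-1,(255,0,0),1)
    cv2.imwrite(f'pics/m_{n}.png',cv2.resize(img[110:350,170:420] if n=='scene' else img[100:320,160:440],None,fx=2.5,fy=2.5)[:,:,::-1][:600,:800])
```

```text
scene spice_tray [534.9 -77.6 108.8 226.9  89.2]
scene board [ 497.2 -241.6  121.5  200.2   81.9]
scene pan [503.5  69.6 138.8 165.5  88.7]
top short (array([ 0.53940159, -0.06719442]), np.float64(0.8970390558242798))
top pink (array([ 0.60515198, -0.07143949]), np.float64(0.9230455160140991))
top dark (array([ 0.47709706, -0.0699351 ]), np.float64(0.9099318385124207))
top spice_tray [540.5 -67.5  96.1 221.8  89.9]
miss board
top pan [512.4  82.6 117.4 160.9  88.7]
```

View pics/m_scene.png

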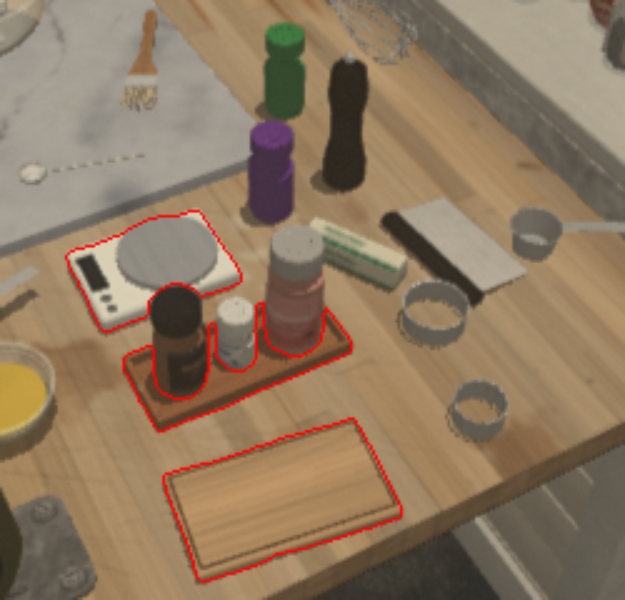

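View pics/m_top.png

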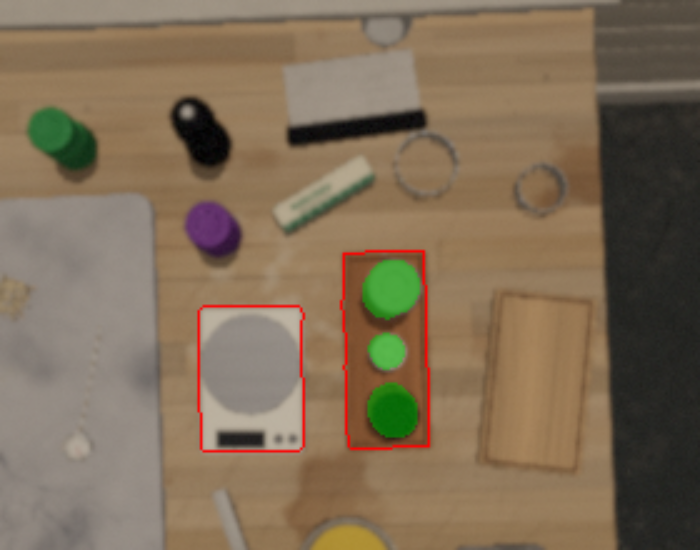

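Run:
```python
from h import *
for n in ['scene','top']:
    p=arm.read_camera(n); img=p['image'].astype(int)
    # pan: greyish mid brightness near predicted
    c0=proj(p,[.53,.08,.034]); yy,xx=np.mgrid[:420,:560]
    s=img.max(2)-img.min(2); v=img.mean(2)
    w=img[int(c0[1]),int(c0[0])]; print(n,c0,w)
    m=((np.abs(img-w).max(2)<22)&(np.hypot(xx-c0[0],yy-c0[1])<40)).astype(np.uint8)
    k,l,st,ce=cv2.connectedComponentsWithStats(m); m=l==l[int(c0[1]),int(c0[0])]
    m=cv2.morphologyEx(m.astype(np.uint8),cv2.MORPH_OPEN,np.ones((5,5)))
    print('pan',m.sum(),fitcyl(p,m,np.array([.53,.08]),[(.056,.0335,.034)]))
p=arm.read_camera('top')
for q in [(500,293),(592,299),(577,470),(487,463)]: print(np.round(onz(p,(q[0]/2.5+160,q[1]/2.5+100),.014),4))
a=p['image'][205:300,340:410]; cv2.imwrite('pics/brd.png',cv2.resize(a,None,fx=6,fy=6,interpolation=cv2.INTER_CUBIC)[:,:,::-1])
for t in ['board']:
    for r in arm.regions_of(t,p): print(r['score'],np.round(rect(p,r['mask'],.014),1))
for t in ['butter_stick','plain_ring','fluted_ring','mill']:
    r=arm.regions_of(t,p)
    if r: print(t,onz(p,r[0]['at'],.02))
```

```text
scene [237.68760052 209.86431838] [145 139 130]
pan 902 (array([0.52732989, 0.08497354]), np.float64(0.9550156593322754))
top [260.79833921 244.46970174] [144 138 130]
pan 1314 (array([0.52767426, 0.08347031]), np.float64(0.954440712928772))
[ 0.5989 -0.2002  0.014 ]
[ 0.5893 -0.3026  0.014 ]
[ 0.3992 -0.2783  0.014 ]
[ 0.4092 -0.1788  0.014 ]
0.95 [ 501.7 -235.9  121.1  200.4   82. ]
butter_stick [ 0.71930965 -0.00354957  0.02      ]
plain_ring [ 0.7727108  -0.14221823  0.02      ]
mill [0.79792779 0.13155026 0.02      ]
```

View pics/brd.png

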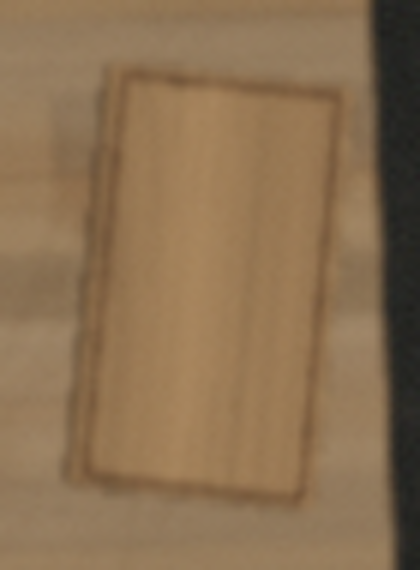

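Request:
servo_tool(steps="0 0 0 0 0 0.241 85;0 0 0 0 0 0.241 85;0 0 0 0 0 0.24 85;0.5 -0.5 0 0 0 0 85;1 -1 0 0 0 0 85;1 -1 0 0 0 0 85;1 -1 0 0 0 0 85;1 -1 0 0 0 0 85;1 -1 0 0 0 0 85;1 -1 0 0 0 0 85;1 -1 0 0 0 0 85;1 -1 0 0 0 0 85;1 -1 0 0 0 0 85;1 -1 0 0 0 0 85;1 -1 0 0 0 0 85;1 -1 0 0 0 0 85;1 -1 0 0 0 0 85;1 -1 0 0 0 0 85;1 -1 0 0 0 0 85;0 0 0 0 0 0 85", force=40)

```text
t: 4.85
position: [0.5742, -0.101, 0.231]
tcp_rot: [1.0, 0.003, 0.0, -0.0]
contact_force: [-0.6, -0.8, -0.1]
width: 0.085
```

Request:
servo_tool(steps="0.62 -0.61 0 0 0 0 85;0.62 -0.61 0 0 0 0 85;0 0 1 0 0 0 85;0 0 1 0 0 0 85;0 0 1 0 0 0 85;0 0 1 0 0 0 85;0 0 1 0 0 0 85;0 0 0.5 0 0 0 85;0 0 0.34 0 0 0 85;0 0 0 0 0 0 85")

```text
t: 6.1
position: [0.604, -0.0732, 0.0852]
tcp_rot: [1.0, -0.0, -0.0, -0.0]
contact_force: [0.6, 0.2, -0.2]
width: 0.0849
```

Run:
```python
from h import *
p=arm.read_camera('scene'); save(p,'s1'); cv2.imwrite('pics/s1c.png',cv2.resize(p['image'][110:330,180:400],None,fx=2.7,fy=2.7)[:,:,::-1])
```

```text
(no output)
```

View pics/s1c.png

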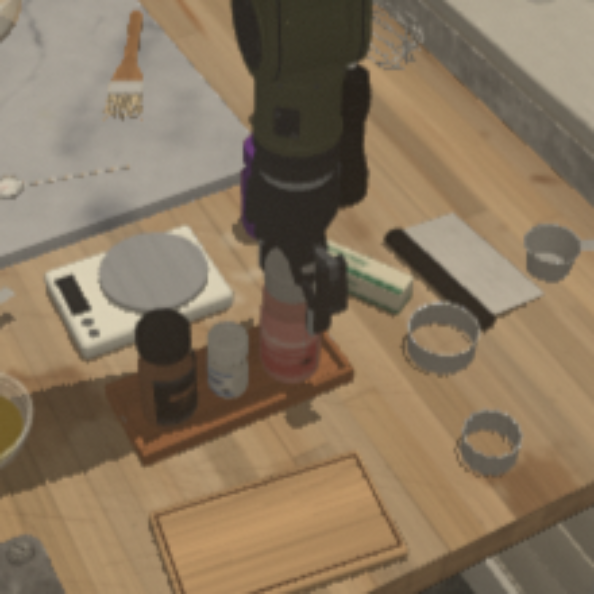

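Request:
servo_tool(steps="0.04 -0.1 0 0 0 0 85;0 0 0 0 0 0 50;0 0 0 0 0 0 50;0 0 0 0 0 0 50;0 0 0 0 0 0 50;0 0 0 0 0 0 50")

```text
t: 6.9
position: [0.6056, -0.071, 0.086]
tcp_rot: [1.0, -0.0, 0.001, 0.0]
contact_force: [0.2, -0.7, 5.4]
width: 0.0575
```

Request:
servo_tool(steps="0 0 0 0 0 0 50;0 0 -0.3 0 0 0 50;0 0 -0.7 0 0 0 50;0 0 -0.8 0 0 0 50;0 0 -0.6 0 0 0 50;0 0 0 0 0 0 50")

```text
t: 7.65
position: [0.6056, -0.0708, 0.1462]
tcp_rot: [1.0, -0.0, 0.001, 0.0]
contact_force: [-0.1, 0.8, -2.8]
width: 0.0578
```

Run:
```python
from h import *
p=arm.read_camera('scene'); cv2.imwrite('pics/s2c.png',cv2.resize(p['image'][110:330,180:400],None,fx=2.7,fy=2.7)[:,:,::-1])
```

```text
(no output)
```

View pics/s2c.png

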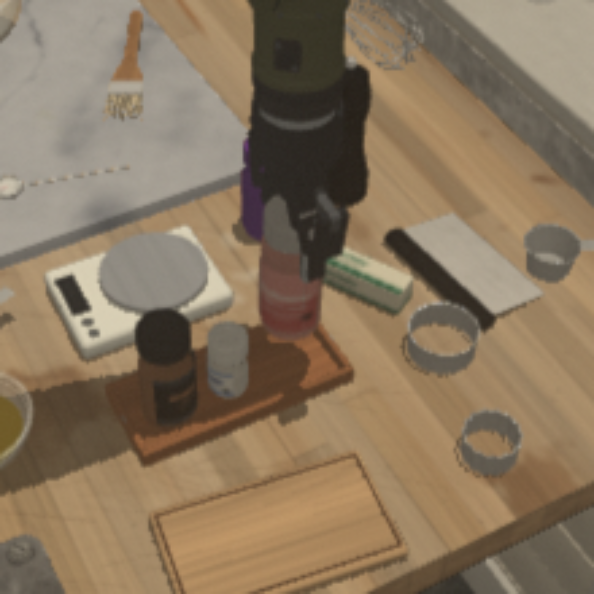

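Request:
servo_tool(steps="-0.14 0.43 0 0 0 0 50;-0.29 0.87 0 0 0 0 50;-0.29 0.87 0 0 0 0 50;-0.29 0.87 0 0 0 0 50;-0.29 0.87 0 0 0 0 50;-0.29 0.87 0 0 0 0 50;-0.29 0.87 0 0 0 0 50;-0.29 0.87 0 0 0 0 50;-0.15 0.45 0 0 0 0 50;0 0 0.4 0 0 0 50;0 0 0.7 0 0 0 50;0 0 0.5 0 0 0 50;0 0 0.25 0 0 0 50;0 0 0 0 0 0 50")

```text
t: 9.45
position: [0.5466, -0.2445, 0.0985]
tcp_rot: [1.0, 0.0, -0.001, -0.0]
contact_force: [-0.6, 0.1, -2.4]
width: 0.0578
```

Request:
servo_tool(steps="0 0 0.1 0 0 0 50;0 0 0.05 0 0 0 50;0 0 0 0 0 0 50")

```text
t: 9.82
position: [0.547, -0.245, 0.0955]
tcp_rot: [1.0, -0.0, 0.0, 0.0]
contact_force: [-0.2, -0.4, -2.7]
width: 0.0576
```

Request:
servo_tool(steps="0 0 0.04 0 0 0 50;0 0 0 0 0 0 50;0 0 0.03 0 0 0 50;0 0 0 0 0 0 50")

```text
t: 10.32
position: [0.5469, -0.2451, 0.0942]
tcp_rot: [1.0, -0.0, 0.0, 0.0]
contact_force: [-2.8, 1.1, 2.2]
width: 0.0575
```

Request:
servo_tool(steps="0 0 0 0 0 0 70;0 0 0 0 0 0 85;0 0 0 0 0 0 85;0 0 0 0 0 0 85;0 0 -0.5 0 0 0 85;0 0 -1 0 0 0 85;0 0 -1 0 0 0 85;0 0 -1 0 0 0 85;0 0 -0.5 0 0 0 85;0 0 0 0 0 0 85")

```text
t: 11.58
position: [0.5476, -0.2453, 0.1947]
tcp_rot: [1.0, -0.0, 0.001, 0.0]
contact_force: [-0.1, 0.1, -0.5]
width: 0.0848
```

Run:
```python
from h import *
p=arm.read_camera('scene'); cv2.imwrite('pics/s3c.png',cv2.resize(p['image'][130:350,180:400],None,fx=2.7,fy=2.7)[:,:,::-1])
```

```text
(no output)
```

View pics/s3c.png

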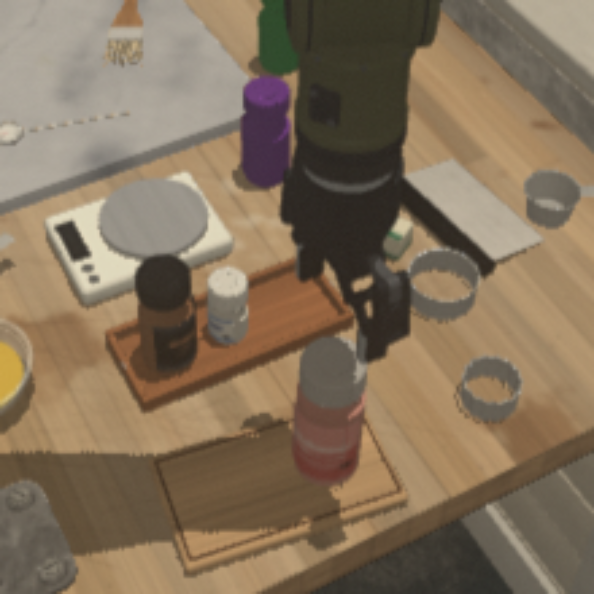

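Request:
servo_tool(steps="-0.18 -0.45 0 0 0 0 85;-0.38 -0.94 0 0 0 0 85;-0.38 -0.94 0 0 0 0 85;-0.38 -0.94 0 0 0 0 85;-0.38 -0.94 0 0 0 0 85;-0.38 -0.94 0 0 0 0 85;-0.38 -0.94 0 0 0 0 85;-0.38 -0.94 0 0 0 0 85;0 0 0.5 0 0 0 85;0 0 0 0 0 0 85")

```text
t: 12.88
position: [0.4746, -0.0691, 0.1794]
tcp_rot: [1.0, 0.0, -0.002, -0.0]
contact_force: [-0.0, 0.0, 0.6]
width: 0.085
```

Run:
```python
from h import *
p=arm.read_camera('scene'); cv2.imwrite('pics/s4c.png',cv2.resize(p['image'][130:350,180:400],None,fx=2.7,fy=2.7)[:,:,::-1])
r=[r for r in arm.regions_of('dark_jar_mid',p)]
for q in r: print(q['at'],q['score'])
p=arm.read_camera('wrist'); save(p,'w4')
```

```text
[243.1, 249.3] 0.79
[284.0, 136.8] 0.66
[278.5, 178.1] 0.62
```

View pics/s4c.png

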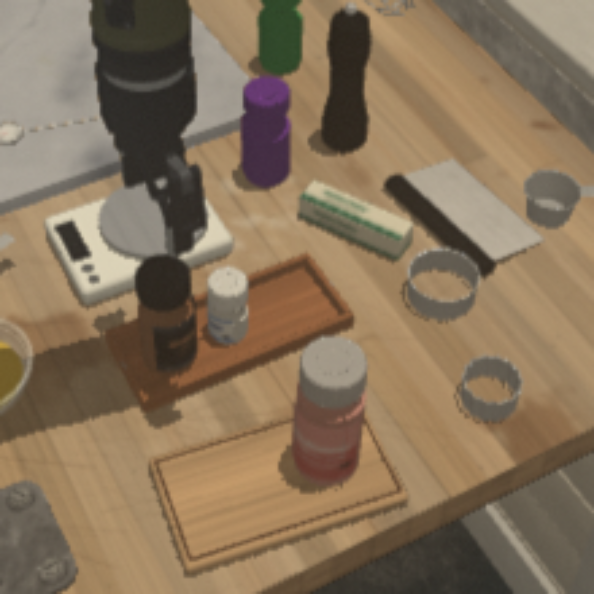

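View pics/w4.png

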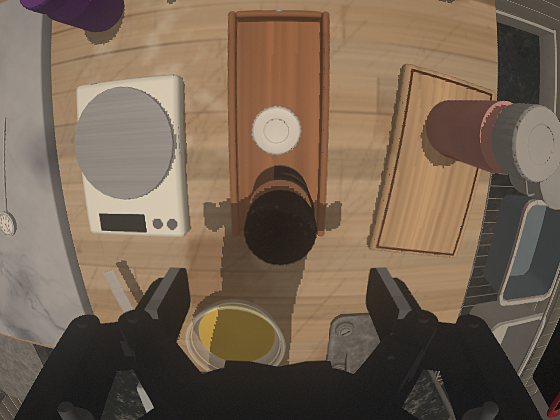

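Request:
servo_tool(steps="0.1 0 0.5 0 0 0 85;0 0 1 0 0 0 85;0 0 1 0 0 0 85;0 0 1 0 0 0 85;0 0 0.7 0 0 0 85;0 0 0.34 0 0 0 85;0 0 0 0 0 0 85;0 0 0 0 0 0 45;0 0 0 0 0 0 45;0 0 0 0 0 0 45;0 0 0 0 0 0 45;0 0 0 0 0 0 45;0 0 0 0 0 0 45")

```text
t: 14.65
position: [0.4793, -0.0696, 0.0686]
tcp_rot: [1.0, -0.0, 0.001, 0.0]
contact_force: [-0.5, -0.9, 5.2]
width: 0.0519
```

Request:
servo_tool(steps="0 0 -0.3 0 0 0 45;0 0 -0.7 0 0 0 45;0 0 -0.8 0 0 0 45;0 0 -0.6 0 0 0 45;-0.09 0.46 0 0 0 0 45;-0.17 0.92 0 0 0 0 45;-0.17 0.92 0 0 0 0 45;-0.17 0.92 0 0 0 0 45;-0.17 0.92 0 0 0 0 45;-0.17 0.92 0 0 0 0 45;-0.17 0.92 0 0 0 0 45;-0.09 0.48 0 0 0 0 45;0 0 0.4 0 0 0 45;0 0 0.7 0 0 0 45;0 0 0.5 0 0 0 45;0 0 0.3 0 0 0 45;0 0 0.04 0 0 0 45;0 0 0 0 0 0 45")

```text
t: 16.9
position: [0.4487, -0.2307, 0.0793]
tcp_rot: [1.0, 0.0, 0.0, 0.0]
contact_force: [-0.4, 0.1, -2.4]
width: 0.0521
```

Request:
servo_tool(steps="0 0 0.08 0 0 0 45;0 0 0 0 0 0 45;0 0 0.04 0 0 0 45;0 0 0 0 0 0 45")

```text
t: 17.4
position: [0.4486, -0.2309, 0.0766]
tcp_rot: [1.0, -0.0, 0.0, 0.0]
contact_force: [-0.6, -0.4, 3.7]
width: 0.0516
```

Request:
servo_tool(steps="0 0 0 0 0 0 70;0 0 0 0 0 0 85;0 0 0 0 0 0 85;0 0 0 0 0 0 85;0 0 -0.5 0 0 0 85;0 0 -1 0 0 0 85;0 0 -1 0 0 0 85;0 0 -1 0 0 0 85;0 0 -0.5 0 0 0 85;0 -0.5 0 0 0 0 85;0 -1 0 0 0 0 85;0 -1 0 0 0 0 85;0 -0.5 0 0 0 0 85;0 0 0 0 0 0 85")

```text
t: 19.15
position: [0.4479, -0.1548, 0.1755]
tcp_rot: [1.0, 0.001, -0.001, -0.0]
contact_force: [-0.2, -1.3, 0.5]
width: 0.0851
```

Run:
```python
from h import *
for n in ['scene','top']:
    p=arm.read_camera(n)
    for t in ['short','dark','pink']:
        for r in arm.regions_of(t+'_jar_mid',p):
            b=.006 if t=='short' else .014
            x0=onz(p,r['at'],.05)[:2]
            print(n,t,round(r['score'],2),np.round(r['at']),fitcyl(p,r['mask'],x0,segs(t,b)))
    save(p,n+'5')
```

```text
scene short 0.75 [266. 246.] (array([ 0.53829639, -0.06807011]), np.float64(0.6304285526275635))
scene dark 0.73 [278. 177.] (array([0.669455  , 0.10792432]), np.float64(0.8965770602226257))
scene dark 0.68 [284. 136.] (array([0.77218837, 0.2685813 ]), np.float64(0.9155292510986328))
scene dark 0.58 [264. 300.] (array([ 0.44491255, -0.23011738]), np.float64(0.9127916693687439))
scene pink 0.73 [264. 247.] (array([ 0.54533647, -0.06403683]), np.float64(0.18937379121780396))
scene pink 0.68 [303. 280.] (array([ 0.54677674, -0.23819259]), np.float64(0.8660842776298523))
scene pink 0.42 [312. 212.] (array([ 0.67430199, -0.07363674]), np.float64(0.2715488374233246))
top short 0.66 [314. 240.] (array([ 0.53969598, -0.06720177]), np.float64(0.7980997562408447))
top dark 0.83 [184. 157.] (array([0.78008221, 0.27658147]), np.float64(0.8344083428382874))
top dark 0.62 [243. 189.] (array([0.67607336, 0.11687705]), np.float64(0.9506668448448181))
top pink 0.67 [386. 233.] (array([ 0.54750931, -0.24278799]), np.float64(0.9097087383270264))
```

View pics/scene5.png

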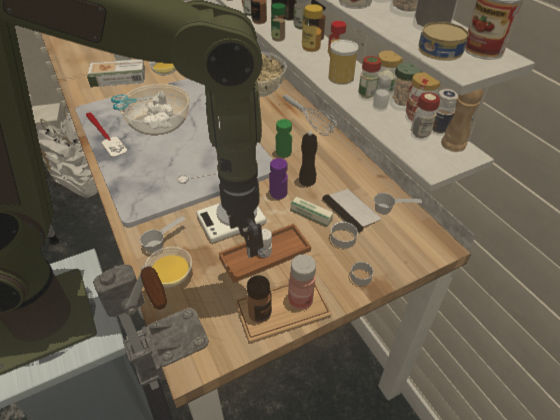

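Request:
servo_tool(steps="0.4 -0.36 0 0 0 0 85;0.82 -0.78 0 0 0 0 85;0.82 -0.78 0 0 0 0 85;0.82 -0.78 0 0 0 0 85;0.82 -0.78 0 0 0 0 85;0 0 0.5 0 0 0 85;0 0 1 0 0 0 85;0 0 1 0 0 0 85;0 0 0 0 0 0 85")

```text
t: 20.68
position: [0.5376, -0.0687, 0.1111]
tcp_rot: [1.0, -0.0, -0.003, -0.0]
contact_force: [-1.3, 0.2, 0.4]
width: 0.0852
```

Run:
```python
from h import *
p=arm.read_camera('wrist'); save(p,'w6')
```

```text
(no output)
```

View pics/w6.png

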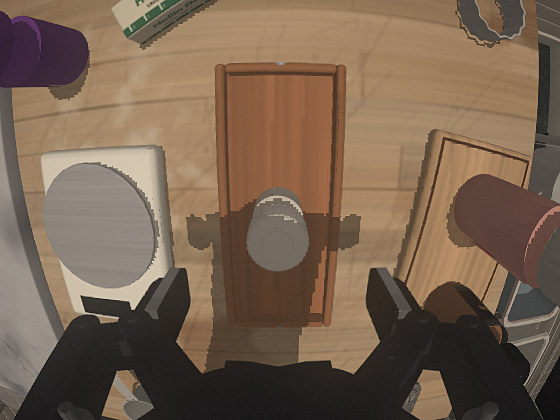

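Request:
servo_tool(steps="0.08 -0.04 0.5 0 0 0 85;0 0 1 0 0 0 85;0 0 1 0 0 0 85;0 0 0.6 0 0 0 85;0 0 0.3 0 0 0 85;0 0 0 0 0 0 85;0 0 0 0 0 0 32;0 0 0 0 0 0 32;0 0 0 0 0 0 32;0 0 0 0 0 0 32;0 0 0 0 0 0 32;0 0 0 0 0 0 32;0 0 0 0 0 0 32")

```text
t: 22.35
position: [0.543, -0.0679, 0.0294]
tcp_rot: [1.0, -0.0, 0.001, 0.0]
contact_force: [-0.7, -0.5, 6.6]
width: 0.0385
```

Request:
servo_tool(steps="0 0 -0.3 0 0 0 32;0 0 -0.8 0 0 0 32;0 0 -0.8 0 0 0 32;0 0 -0.8 0 0 0 32;0 0 -0.3 0 0 0 32;-0.04 -0.44 0 0 0 0 32;-0.08 -0.87 0 0 0 0 32;-0.08 -0.87 0 0 0 0 32;-0.08 -0.87 0 0 0 0 32;-0.08 -0.87 0 0 0 0 32;-0.08 -0.87 0 0 0 0 32;-0.08 -0.87 0 0 0 0 32;-0.04 -0.42 0 0 0 0 32;0 0 0.4 0 0 0 32;0 0 0.5 0 0 0 32;0 0 0.2 0 0 0 32;0 0 0 0 0 0 32")

```text
t: 24.48
position: [0.5272, 0.0436, 0.0763]
tcp_rot: [0.999, 0.031, -0.002, -0.017]
contact_force: [0.3, 0.1, -1.0]
width: 0.0378
```

Run:
```python
from h import *
p=arm.read_camera('scene'); cv2.imwrite('pics/s7c.png',cv2.resize(p['image'][130:350,180:400],None,fx=2.7,fy=2.7)[:,:,::-1])
for r in arm.regions_of('short_jar_mid',p):
    b=arm.state()['position'][2]-.0234
    print(b,round(r['score'],2),np.round(r['at']),fitcyl(p,r['mask'],onz(p,r['at'],b+.036)[:2],segs('short',b)))
```

```text
0.05379256058177291 0.78 [234. 207.] (array([0.51781185, 0.04401905]), np.float64(0.526116669178009))
0.05379256058177291 0.4 [310. 161.] (array([0.77440202, 0.12024943]), np.float64(0.43499383330345154))
```

View pics/s7c.png

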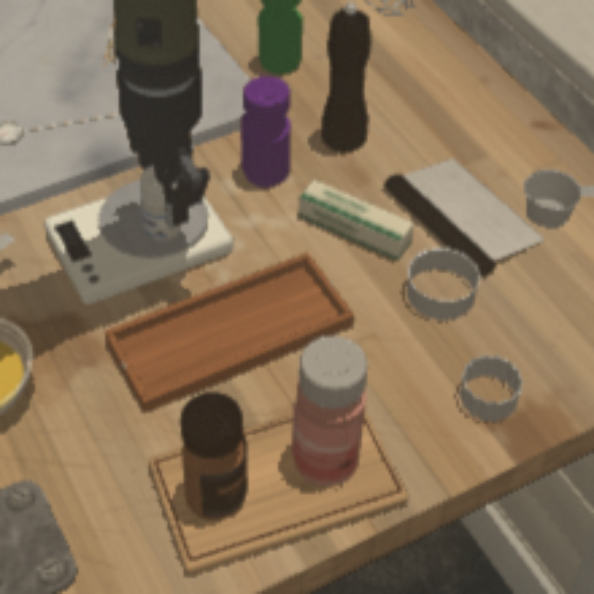

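Run:
```python
from h import *
from scipy.spatial.transform import Rotation as R
s=arm.state(); print(s['joints'],s['position'],R.from_quat(s['tcp_rot']).as_matrix().round(3))
```

```text
[ 0.06137588  0.38190871 -0.39165153  0.79746432  0.03500956  3.14159274] [0.52795937 0.04368065 0.07719256] [[ 0.998  0.061 -0.002]
 [ 0.061 -0.998  0.035]
 [-0.    -0.035 -0.999]]
```

Request:
servo_tool(steps="0 0 0 0 0 -0.3 32;0 0 0 0 0 -0.3 32;0 0 0 0 0 0 32")

```text
t: 24.95
position: [0.5283, 0.0438, 0.0776]
tcp_rot: [0.984, 0.179, 0.002, -0.017]
contact_force: [-0.7, 0.4, -1.2]
width: 0.0379
```

Run:
```python
from h import *
from scipy.spatial.transform import Rotation as R
s=arm.state(); print(s['joints'],s['position'],R.from_quat(s['tcp_rot']).as_matrix().round(3),s['width'])
```

```text
[ 0.06151696  0.38129713 -0.39124123  0.79754091  0.03504075  2.84335584] [0.52827813 0.04378515 0.07764763] [[ 0.936  0.352 -0.001]
 [ 0.352 -0.935  0.035]
 [ 0.011 -0.033 -0.999]] 0.03788152350129998
```

Request:
servo_tool(steps="0 0 0 -0.066 -0.023 0 32;0 0 0 0 0 0 32;0.21 -0.5 0 0 0 0 32;0.21 -0.51 0 0 0 0 32;0.21 -0.51 0 0 0 0 32;0 0 0 0 0 0 32")

```text
t: 25.7
position: [0.5293, 0.0863, 0.0772]
tcp_rot: [0.984, 0.181, -0.001, -0.0]
contact_force: [-0.1, -0.5, -1.8]
width: 0.0383
```

Run:
```python
from h import *
from scipy.spatial.transform import Rotation as R
s=arm.state(); print(s['joints'],s['position'],R.from_quat(s['tcp_rot']).as_matrix().round(3),s['width'])
p=arm.read_camera('scene'); cv2.imwrite('pics/s8c.png',cv2.resize(p['image'][150:270,180:320],None,fx=4.7,fy=4.7)[:,:,::-1])
p=arm.read_camera('wrist'); save(p,'w8')
```

```text
[ 1.61418967e-01  3.92040688e-01 -3.74019146e-01  8.05894952e-01
  3.26184552e-04  2.93933911e+00] [0.52925667 0.08628778 0.07722187] [[ 0.935  0.356 -0.001]
 [ 0.356 -0.935  0.   ]
 [-0.001 -0.001 -1.   ]] 0.038257047135788286
```

View pics/s8c.png

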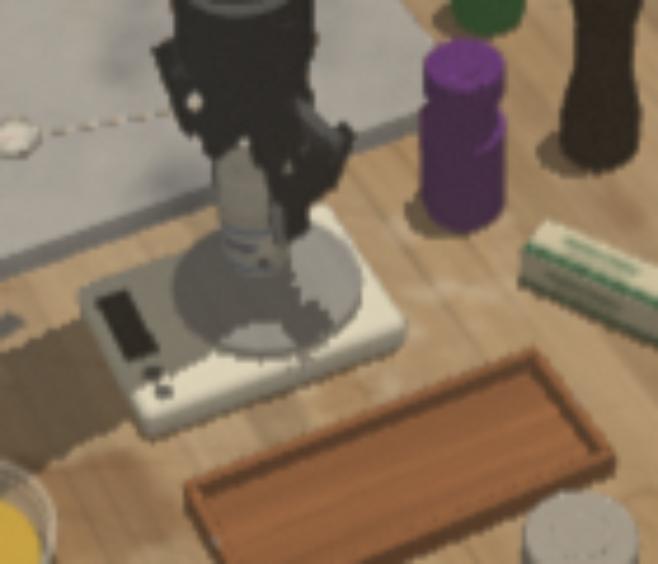

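View pics/w8.png

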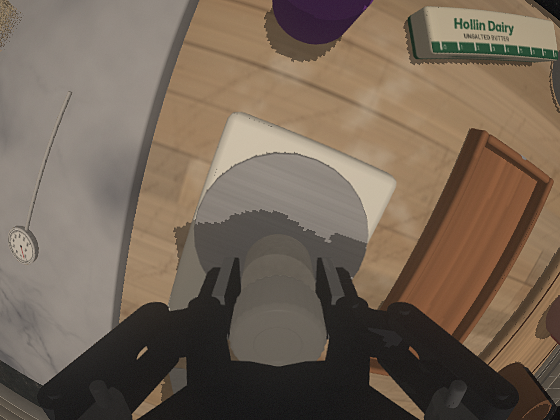

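Request:
servo_tool(steps="-0.02 0.05 0.3 0 0 0 32;0 0 0.35 0 0 0 32;0 0 0 0 0 0 32;0 0 0.06 0 0 0 32;0 0 0 0 0 0 32")

```text
t: 26.42
position: [0.5291, 0.0835, 0.0595]
tcp_rot: [0.984, 0.18, -0.001, -0.0]
contact_force: [-0.9, 0.1, -0.8]
width: 0.0381
```

Request:
servo_tool(steps="0 0 0.04 0 0 0 32;0 0 0 0 0 0 32;0 0 0.04 0 0 0 32;0 0 0 0 0 0 32")

```text
t: 26.92
position: [0.5291, 0.0836, 0.0575]
tcp_rot: [0.984, 0.18, -0.001, -0.0]
contact_force: [0.1, 0.0, -0.7]
width: 0.0379
```

Request:
servo_tool(steps="0 0 0.04 0 0 0 32;0 0 0 0 0 0 32;0 0 0.04 0 0 0 32;0 0 0 0 0 0 32")

```text
t: 27.42
position: [0.5292, 0.0836, 0.0574]
tcp_rot: [0.984, 0.18, -0.0, -0.0]
contact_force: [-3.0, -0.3, 12.5]
width: 0.0379
```

Request:
servo_tool(steps="0 0 -0.06 0 0 0 32;0 0 0 0 0 0 45;0 0 0 0 0 0 65;0 0 0 0 0 0 80;0 0 0 0 0 0 80;0 0 -0.4 0 0 0 80;0 0 -1 0 0 0 80;0 0 -1 0 0 0 80;0 0 -1 0 0 0 80;0 0 -1 0 0 0 85;0 0 -0.8 0 0 0 85;0 0 0 0 0 0 85")

```text
t: 28.92
position: [0.5307, 0.0838, 0.1892]
tcp_rot: [0.984, 0.18, 0.002, -0.0]
contact_force: [-0.2, 0.4, 0.6]
width: 0.0851
```

Run:
```python
from h import *
p=arm.read_camera('wrist'); save(p,'w9')
for n in ['scene','top']:
    p=arm.read_camera(n); save(p,n+'9')
    for r in arm.regions_of('short_jar_mid',p):
        print(n,round(r['score'],2),np.round(r['at']),fitcyl(p,r['mask'],onz(p,r['at'],.07)[:2],segs('short',.034)))
    if n=='scene':cv2.imwrite('pics/s9c.png',cv2.resize(p['image'][130:350,180:400],None,fx=2.7,fy=2.7)[:,:,::-1])
```

```text
scene 0.79 [235. 201.] (array([0.52433546, 0.08313034]), np.float64(0.8857362866401672))
top 0.52 [366. 253.] (array([ 0.49267236, -0.24967515]), np.float64(0.1430351585149765))
top 0.51 [384. 234.] (array([ 0.55033872, -0.26220114]), np.float64(0.4448854923248291))
```

View pics/s9c.png

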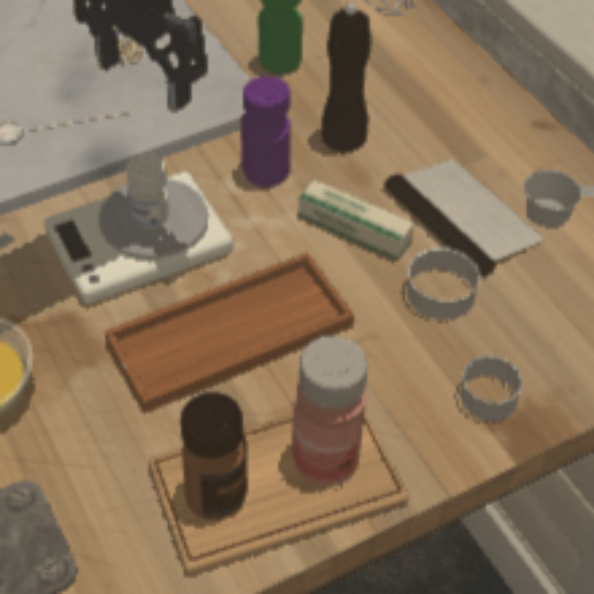

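View pics/w9.png

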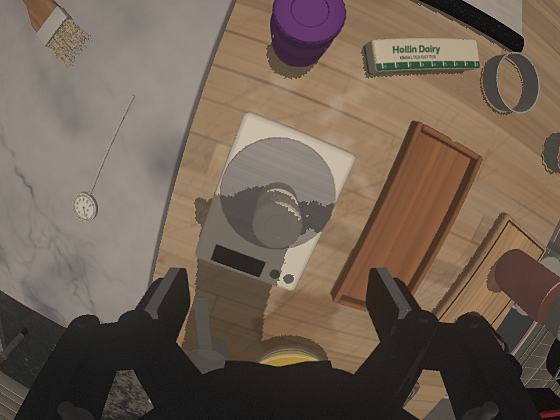

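Request:
servo_tool(steps="-0.14 0.45 0 0 0 0 85;-0.29 0.895 0 0 0 0 85;-0.29 0.895 0 0 0 0 85;-0.29 0.895 0 0 0 0 85;-0.29 0.895 0 0 0 0 85;-0.29 0.895 0 0 0 0 85;-0.29 0.895 0 0 0 0 85;-0.29 0.895 0 0 0 0 85;-0.29 0.895 0 0 0 0 85;-0.29 0.895 0 0 0 0 85;-0.29 0.895 0 0 0 0 85;-0.29 0.895 0 0 0 0 85;-0.29 0.895 0 0 0 0 85;-0.29 0.895 0 0 0 0 85;-0.14 0.45 0 0 0 0.36 85;0 0 0 0 0 0.362 85;0 0 0 0 0 0 85")

```text
t: 31.3
position: [0.5453, -0.2462, 0.1867]
tcp_rot: [1.0, 0.001, -0.001, -0.0]
contact_force: [0.7, -0.2, 0.9]
width: 0.085
```

Run:
```python
from h import *
p=arm.read_camera('wrist'); save(p,'w10')
p=arm.read_camera('top')
for r in arm.regions_of('short_jar_mid',p):
        print(round(r['score'],2),np.round(r['at']),fitcyl(p,r['mask'],onz(p,r['at'],.07)[:2],segs('short',.034)))
```

```text
0.46 [259. 244.] (array([0.52648853, 0.08367687]), np.float64(0.858564555644989))
0.33 [333. 157.] (array([ 0.76045425, -0.12591001]), np.float64(0.14837050437927246))
```

View pics/w10.png

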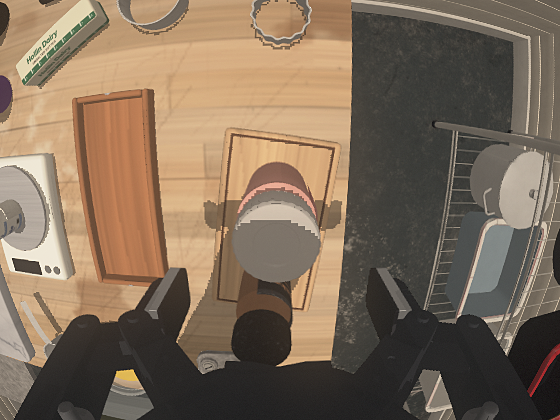

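Request:
servo_tool(steps="0.06 -0.04 0.5 0 0 0 85;0 0 1 0 0 0 85;0 0 1 0 0 0 85;0 0 0.8 0 0 0 85;0 0 0.43 0 0 0 85;0 0 0 0 0 0 85;0 0 0 0 0 0 50;0 0 0 0 0 0 50;0 0 0 0 0 0 50;0 0 0 0 0 0 50;0 0 0 0 0 0 50;0 0 0 0 0 0 50;0 0 0 0 0 0 50")

```text
t: 33.08
position: [0.5478, -0.2452, 0.095]
tcp_rot: [1.0, 0.0, 0.0, 0.001]
contact_force: [-0.5, -1.4, 5.5]
width: 0.0571
```

Request:
servo_tool(steps="0 0 -0.3 0 0 0 50;0 0 -0.8 0 0 0 50;0 0 -0.8 0 0 0 50;0 0 -0.5 0 0 0 50;0.15 -0.43 0 0 0 0 50;0.29 -0.87 0 0 0 0 50;0.29 -0.87 0 0 0 0 50;0.29 -0.87 0 0 0 0 50;0.29 -0.87 0 0 0 0 50;0.29 -0.87 0 0 0 0 50;0.29 -0.87 0 0 0 0 50;0.29 -0.87 0 0 0 0 50;0.16 -0.43 0 0 0 0 50;0 0 0.5 0 0 0 50;0 0 0.7 0 0 0 50;0 0 0 0 0 0 50")

```text
t: 35.08
position: [0.6031, -0.0711, 0.1213]
tcp_rot: [1.0, -0.0, -0.003, -0.0]
contact_force: [-1.0, 0.6, -2.7]
width: 0.0576
```

Request:
servo_tool(steps="0 0 0.3 0 0 0 50;0 0 0.6 0 0 0 50;0 0 0.3 0 0 0 50;0 0 0 0 0 0 50;0 0 0 0 0 0 50")

```text
t: 35.7
position: [0.6054, -0.0706, 0.0938]
tcp_rot: [1.0, 0.0, -0.001, -0.0]
contact_force: [-0.0, 0.3, -2.6]
width: 0.0578
```

Request:
servo_tool(steps="0.04 0 0.15 0 0 0 50;0 0 0.04 0 0 0 50;0 0 0 0 0 0 50;0 0 0.04 0 0 0 50;0 0 0 0 0 0 50")

```text
t: 36.33
position: [0.6061, -0.0705, 0.0878]
tcp_rot: [1.0, 0.0, -0.001, -0.0]
contact_force: [-0.9, 1.0, -2.2]
width: 0.0577
```

Request:
servo_tool(steps="0 0 0.04 0 0 0 50;0 0 0 0 0 0 50;0 0 0.03 0 0 0 50;0 0 0 0 0 0 50")

```text
t: 36.83
position: [0.6064, -0.0705, 0.0871]
tcp_rot: [1.0, 0.0, -0.0, -0.0]
contact_force: [-2.3, 0.1, 5.0]
width: 0.0573
```

Contact at the expected height; release and go back for the dark jar.

Request:
servo_tool(steps="0 0 0 0 0 0 70;0 0 0 0 0 0 85;0 0 0 0 0 0 85;0 0 0 0 0 0 85;0 0 -0.5 0 0 0 85;0 0 -1 0 0 0 85;0 0 -1 0 0 0 85;0 0 -1 0 0 0 85;0 0 -0.6 0 0 0 85;-0.45 0.45 0 0 0 0 85;-0.9 0.92 0 0 0 0 85;-0.9 0.92 0 0 0 0 85;-0.9 0.92 0 0 0 0 85;-0.9 0.92 0 0 0 0 85;-0.9 0.92 0 0 0 0 85;-0.9 0.92 0 0 0 0 85;-0.45 0.45 0 0 0 0 85;0 0 0 0 0 0 85")

```text
t: 39.08
position: [0.4478, -0.2315, 0.1884]
tcp_rot: [1.0, -0.001, -0.001, -0.0]
contact_force: [0.5, 1.0, -0.4]
width: 0.085
```

Run:
```python
from h import *
p=arm.read_camera('scene');cv2.imwrite('pics/s11c.png',cv2.resize(p['image'][130:350,180:400],None,fx=2.7,fy=2.7)[:,:,::-1])
for t,b in [('pink',.006),('dark',.014)]:
    for r in arm.regions_of(t+'_jar_mid',p): print(t,round(r['score'],2),np.round(r['at']),fitcyl(p,r['mask'],onz(p,r['at'],.07)[:2],segs(t,b)))
```

```text
pink 0.56 [290. 224.] (array([ 0.60569075, -0.06581566]), np.float64(0.9162384867668152))
dark 0.95 [262. 299.] (array([ 0.4448091 , -0.23142161]), np.float64(0.9007359147071838))
dark 0.8 [286. 138.] (array([0.77408694, 0.26823683]), np.float64(0.511324405670166))
dark 0.67 [281. 178.] (array([0.67404057, 0.10438937]), np.float64(0.5473338961601257))
dark 0.41 [345. 228.] (array([ 0.70669796, -0.16909242]), np.float64(0.3442949652671814))
```

View pics/s11c.png

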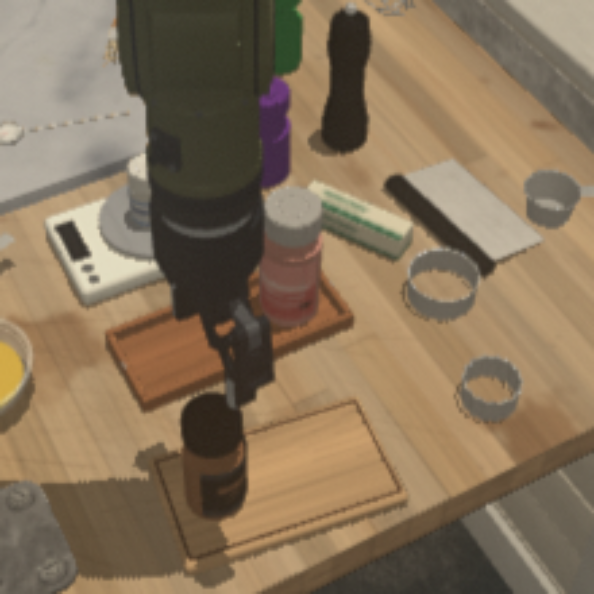

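Request:
servo_tool(steps="0.03 -0.02 0.5 0 0 0 85;0 0 1 0 0 0 85;0 0 1 0 0 0 85;0 0 1 0 0 0 85;0 0 0.7 0 0 0 85;0 0 0.3 0 0 0 85;0 0 0 0 0 0 85;0 0 0 0 0 0 45;0 0 0 0 0 0 45;0 0 0 0 0 0 45;0 0 0 0 0 0 45;0 0 0 0 0 0 45;0 0 0 0 0 0 45;0 0 0 0 0 0 45")

```text
t: 40.98
position: [0.4504, -0.2312, 0.0774]
tcp_rot: [1.0, 0.0, 0.0, 0.001]
contact_force: [0.0, -0.8, 5.8]
width: 0.0524
```

Request:
servo_tool(steps="0 0 -0.3 0 0 0 45;0 0 -0.8 0 0 0 45;0 0 -0.8 0 0 0 45;0 0 -0.5 0 0 0 45;0.09 -0.46 0 0 0 0 45;0.17 -0.92 0 0 0 0 45;0.17 -0.92 0 0 0 0 45;0.17 -0.92 0 0 0 0 45;0.17 -0.92 0 0 0 0 45;0.17 -0.92 0 0 0 0 45;0.17 -0.92 0 0 0 0 45;0.11 -0.48 0 0 0 0 45;0 0 0 0 0 0 45;0 0 0.5 0 0 0 45;0 0 0.9 0 0 0 45;0 0 0.7 0 0 0 45;0 0 0.35 0 0 0 45;0 0 0 0 0 0 45;0 0 0 0 0 0 45")

```text
t: 43.35
position: [0.4804, -0.0694, 0.0754]
tcp_rot: [1.0, 0.0, -0.0, 0.0]
contact_force: [0.9, 0.1, -1.1]
width: 0.052
```

Request:
servo_tool(steps="0.02 0 0.12 0 0 0 45;0 0 0.04 0 0 0 45;0 0 0 0 0 0 45;0 0 0.04 0 0 0 45;0 0 0 0 0 0 45")

```text
t: 43.98
position: [0.4804, -0.0691, 0.07]
tcp_rot: [1.0, 0.0, -0.001, -0.0]
contact_force: [-0.6, -0.1, -0.4]
width: 0.0523
```

Request:
servo_tool(steps="0 0 0.04 0 0 0 45;0 0 0 0 0 0 45;0 0 0.03 0 0 0 45;0 0 0 0 0 0 45")

```text
t: 44.48
position: [0.4808, -0.0692, 0.0694]
tcp_rot: [1.0, 0.0, -0.0, 0.0]
contact_force: [-3.6, -0.8, 9.3]
width: 0.0518
```

Request:
servo_tool(steps="0 0 -0.03 0 0 0 60;0 0 0 0 0 0 75;0 0 0 0 0 0 85;0 0 0 0 0 0 85;0 0 -0.5 0 0 0 85;0 0 -1 0 0 0 85;0 0 -1 0 0 0 85;0 0 -1 0 0 0 85;0 0 -1 0 0 0 85;0 0 -0.6 0 0 0 85;-0.5 0.5 0 0 0 0 85;-0.5 1 0 0 0 0 85;-0.5 1 0 0 0 0 85;-0.5 1 0 0 0 0 85;-0.5 1 0 0 0 0 85;-0.5 1 0 0 0 0 85;-0.5 1 0 0 0 0 85;-0.3 0.5 0 0 0 0 85;0 0 0 0 0 0 85")

```text
t: 46.85
position: [0.3846, -0.2445, 0.1964]
tcp_rot: [1.0, -0.001, -0.001, -0.0]
contact_force: [0.2, -0.2, -0.7]
width: 0.0848
```

Run:
```python
from h import *
for n in ['scene','top']:
    p=arm.read_camera(n); save(p,n+'12')
    if n=='scene':cv2.imwrite('pics/s12c.png',cv2.resize(p['image'][130:350,180:400],None,fx=2.7,fy=2.7)[:,:,::-1])
    for t,b in [('pink',.006),('dark',.006),('short',.034)]:
        for r in arm.regions_of(t+'_jar_mid',p):
            f=fitcyl(p,r['mask'],onz(p,r['at'],.07)[:2],segs(t,b))
            if f[1]>.6: print(n,t,round(r['score'],2),np.round(r['at']),f)
```

```text
scene pink 0.87 [289. 223.] (array([ 0.60511715, -0.06555225]), np.float64(0.9254999160766602))
scene dark 0.95 [275. 178.] (array([0.67333796, 0.11470427]), np.float64(0.9262783527374268))
scene dark 0.81 [286. 138.] (array([0.78024682, 0.27757511]), np.float64(0.9188715815544128))
top pink 0.68 [320. 211.] (array([ 0.60649579, -0.06793442]), np.float64(0.9170090556144714))
top dark 0.71 [316. 261.] (array([ 0.47724995, -0.06967539]), np.float64(0.8649397492408752))
top dark 0.66 [184. 153.] (array([0.78365617, 0.28221945]), np.float64(0.9138258695602417))
top dark 0.59 [242. 192.] (array([0.67652324, 0.11799114]), np.float64(0.9341159462928772))
top short 0.61 [261. 244.] (array([0.52716489, 0.08333357]), np.float64(0.7406071424484253))
```

View pics/s12c.png

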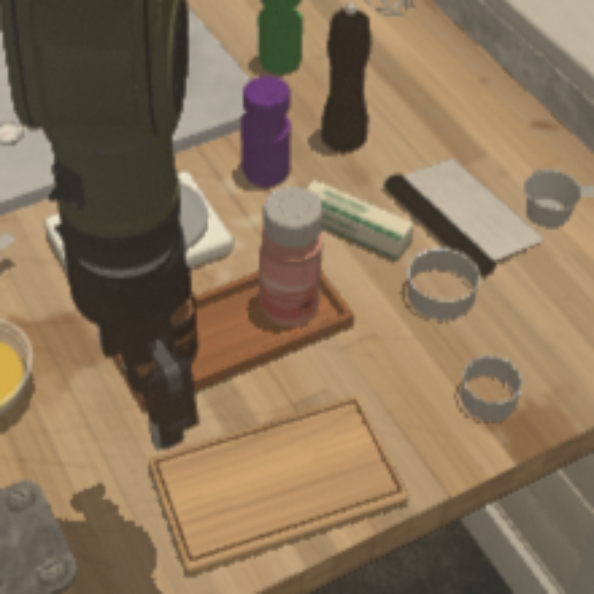

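View pics/top12.png

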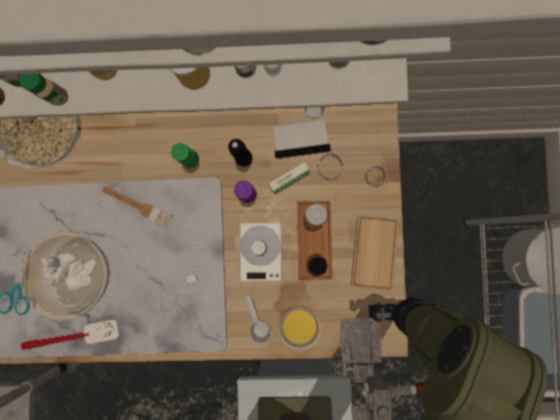

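```bash
python3 -c "
from rig import arm
s=arm.state();print(s['contact_force'],abs(s['dq']).max());print(arm.job_done())"
```

```text
[-0.6513934   0.51539944 -0.36037075] 0.002509148444356712
the job is handed in; nothing more can be done
None
```

I finished the job and handed it in at about 47 s of the 109 s allowed. No verdict was reported, so the figures below are my own measurements. I stood both tall jars on the board, put the short jar on the scale's pan, then returned the pink and dark jars to the tray.

| Jar | Last check (top camera) | Scene camera |
|---|---|---|
| Short | about 1 mm from the pan's centre | about 4 mm off, measured just after I placed it |
| Pink | about 4 mm from its start | about 3 mm from its start |
| Dark | under 1 mm from its start | hidden behind the arm |

In the last pictures the jars looked upright and the butter, rings and mill were where they started. The gripper was open, clear of everything and at rest.

- **Wrist limit:** while I carried the short jar to the scale, the last joint reached its limit and the tool tilted by about 2 degrees. I turned the wrist, levelled the jar and then set it down.
- **Trained networks:** they sometimes missed things or reported the green and purple look-alike jars, so I went by position and checked the pictures.

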